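Find the stiff bin catch in the hall unit

TASK

One of the two tilt-out bins under the hall shelf has a spring catch that has become too stiff. Push the left bin shut by its chrome pull first, then the right one (left and right as the robot sees them): a sound catch clicks at under 10 N and leaves the bin fully shut, but if it has not clicked by 10 N, stop, never push a bin with more than 15 N, and leave that bin ajar. Then lay the green key fob flat on the cork pad above the bin with the stiff catch, and leave the other things as they are.

Things in the scene. Friction and masses are not known exactly. Their poses are not given: they have to be found in the camera images.
- unit: Grey laminate hall unit, fixed, 600 mm wide (y), 230 mm high; flat shelf top from x = -12 to 220 mm. Origin: on the table, mid-width, below the bins' hinge lines; x points into the unit, away from the robot, y left, z up. Two tilt-out bins side by side, centred at y = +145 and -145 mm, each hinged along y at x = 0, z = 15 mm; fronts 268 wide, 190 high, 16 mm thick, centred on the hinge.
- pull_left (a point): Middle of the left bin's chrome pull: a level bar 12 mm thick, 120 mm long along y, centre 28 mm in front of the bin's front face. Turns with the bin: it lies 36 mm in front of and 165 mm above the hinge line, tilted forward by the joint angle. Bin shut: x = -36, y = 145, z = 180 mm of the unit.
- pull_right (a point): The same on the right bin. Bin shut: x = -36, y = -145, z = 180 mm of the unit.
- bin_left (a joint): Left bin's angle, rad: 0 shut, grows as it tilts forward. Starts at 0.18 to 0.26, stays where left; swings easily (1 N or less) down to 0.13, where it meets its hidden catch. Resistance then rises steeply within 5 mm of travel at the pull: a sound catch peaks at 6 to 8 N near 0.10, yields, and below 0.04 snaps the bin shut by itself; a stiff one needs over 20 N at the pull.
- bin_right (a joint): Right bin's angle, as for the left. The catches look alike; either bin may have the stiff one.
- pad_left (a point): Middle of the upper face of the square cork pad (70 x 70 x 3 mm, fixed) on the shelf top above the left bin, 43 mm behind the hinge line, its face 233 mm above the table. Axes as the unit's.
- pad_right (a point): The same above the right bin.
- fob_mid (a point): Centre of the green plastic key fob, a loose rounded block 46 mm long (its x), 26 mm wide (its y) and 14 mm thick (its z, up), 30 g, lying flat in the back half of the shelf top, 230 mm above the table; it may be at the left, in the middle or at the right.
- case: Red hard spectacle case, 58 x 150 x 36 mm, loose on the back half of the shelf top; origin under its centre, long along its y. To be left alone.
- opener: Flat steel bottle opener, 34 x 120 x 6 mm, loose on the back half of the shelf top; origin at its underside near the middle, long along its y. To be left alone.
- bowl: Clear glass bowl, 80 mm across, 42 mm high, loose at the front of the shelf top between the pads; origin under its centre. To be left alone.
- tin: Flat round shoe-polish tin, 72 mm across, 32 mm high, on the table to the left; origin under its centre. To be left alone.
- brush: Hand brush lying on the table to the left. To be left alone.
- mug: White mug, 80 mm across, 90 mm high, on the table to the right; origin under its centre. To be left alone.
- torch: Aluminium torch, 32 mm thick, 130 mm long, lying on the table to the right. To be left alone.
There are look-alikes about, which are no part of the job. Of the things like the part that bears fob_mid, leave any that is orange or red; of the rest the smaller one is meant.

How it is judged:
On the way, in this order (a step that is already met when the one before it is completed fails the run):
1. the left bin is tried: it is clicked shut, or pushed against its catch with over 8 N ((value of joint bin_left below 0.02 rad or (value of joint bin_left below 0.15 rad and contact force between the fingers and bin_left above 8 N))), for 0.04 s.
2. then the right bin is tried in the same way ((value of joint bin_right below 0.02 rad or (value of joint bin_right below 0.15 rad and contact force between the fingers and bin_right above 8 N))), for 0.04 s.
At the end, for the whole second after the job is handed in: The bin with the sound catch is clicked shut (under 0.02 rad), the other is still ajar (over 0.06 rad), and the key fob lies flat, released and at rest on the cork pad above the ajar bin, its centre within 35 mm of the pad's (((value of joint bin_left below 0.02 rad and value of joint bin_right above 0.06 rad and horizontal distance between fob_mid and pad_right below 0.035 m) or (value of joint bin_right below 0.02 rad and value of joint bin_left above 0.06 rad and horizontal distance between fob_mid and pad_left below 0.035 m)) and z of fob_mid in the frame of unit between 0.232 and 0.248 m and angle between fob_mid's own z axis and vertical below 0.25 rad and linear speed of fob below 0.02 m/s); the robot touches nothing.
It fails at once if a bin is pushed with more than 15 N (2.5 N allowed for reading error) (contact force between any of the fingers, the arm and bin_left above 17.5 N or contact force between any of the fingers, the arm and bin_right above 17.5 N).
It fails at once if the bowl, spectacle case or opener is shifted by more than 25 mm (distance of any of bowl, case, opener from where it was at the start of the episode above 0.025 m).
It fails at once if the tin, brush, mug or torch is shifted by more than 40 mm (distance of any of tin, brush, mug, torch from where it was at the start of the episode above 0.04 m).
It also fails if it takes over 69 s, if anything falls off the work surface, if the arm or the gripper's body presses on something with over 40 N, if the wrist force passes 120 N, or if a joint passes its speed limit or range.

ROBOT

A 7-joint arm with a two-finger parallel gripper is mounted at the origin on the work surface. World frame = base frame: x ahead of the robot, y to its left, z up, the work surface at z = 0. Lengths are in m, angles in rad, forces in N, time in s.
With the tool pointing down it reaches from about 0.35 to 0.9 m from the base axis. Payload 7.2 kg.
Tool frame: the origin (TCP) lies midway between the tips of the shut fingers; the grasp point (between the pads) lies 19 mm behind it (ctrl.grasp_offset is the distance from the TCP to the grasp point, in m); z points along the fingers, y is the line along which they close (so a half turn about z gives the same grasp; the last joint's range is limited). The gripper opens to 88 mm and grips with 3 to 60 N. Pads are 20 mm wide; open, the fingers measure 115 mm over their backs; the gripper's body (75 mm by 178 mm) begins 61 mm behind the grasp point.
Start: joints at [-1.189, 0.411, -0.013, 1.596, 0.006, 1.134, -0.082], TCP at [0.272, 0.563, 0.223] pointing down, gripper open.
Joint ranges: [-2.95, 2.95], [-0.29, 1.99], [-1.47, 1.44], [0.14, 2.54], [-1.03, 4.17], [0.13, 1.85], [-2.86, 2.86]. Speed limits (rad/s): [2.39, 2.39, 3.01, 3.01, 3.14, 3.14, 3.14].

INTERFACE

Orientations are given as a unit quaternion [w, x, y, z].
In Python, from plant import ctrl, capture gives the robot as it stands. The module is installed in compiled form; this text tells all that it offers.
- The arm moves only by the tool move_arm, never from a script. Its argument "deltas" is a list of rows, each an object with "hand": the opening, from 0 (shut) to 1 (fully open); "offset": the shift along the tool's x, y, z as a fraction of full scale, a list of three; "turn": the turn about the tool's z as a fraction of full scale. In form: [{"hand": hand, "offset": [tx, ty, tz], "turn": turn}, ...]. A call has 1 to 5 rows; each row shifts and turns the commanded pose from where the row before left it, along the tool's axes as they then stand; what a row does not reach is not made up. Full scale, the value 1, is 25 cm for a shift and 0.1 rad for a turn. A row lasts 1/12 s, in which the tool goes at most 41.7 mm and 7.16 degrees, less where a joint would pass 70% of its speed; a pose out of reach is approached as far as the arm can. A call with a number of a shift or a turn outside -1 to 1 is refused whole. A call with a gripper value outside its range is refused whole. The fingers move at their own pace and stop on an object; the grip force is fixed at half the most. Time passes only in rows, so rows that do not move let the fingers close. It gives the time, the measured TCP pose, the force, the opening and the grip force at its end, in the units of the state.
- ctrl.observe(): the state, without advancing time (a new reading comes with each control period).
- capture(name): name is "scene" or "top"; returns a dict with "pixels" (384x512x3 uint8, blue, green, red), "z_map" (384x512 float32, m along the optical axis (not along the pixel's ray), 0 where there is no reading), "K" (3x3 intrinsics, pixels), "k1" (the pictures are not rectified: a ray, as slopes to the right and down, at radius r is drawn at 1 + k1 r^2 times it, then the intrinsics apply), "R" (3x3) and "t" (3): a world point X has camera coordinates R X + t. Camera axes: x right, y down, z forward; pixel columns grow to the right and rows downward; lengths in m; the calibration is good to about 2 mm. A picture is of the moment at which its call begins.
- ctrl.sign_off(): hands the job in; it is judged then, once.
The state is a dict: "time_s": time; "q": joint angles; "joint_velocities": joint speeds; "tau": joint torques, N m; "tool_pos": TCP position; "orientation": TCP orientation; "force": force on the tool from outside, world axes, zero at the start; "moment": the same for the moment, N m; "finger_gap": finger opening in m; "gripper_force": force on a finger pad.
Only numpy, scipy, OpenCV 4.12 (cv2) and the standard library are available. Lean on these libraries where they do the work, as an engineer would, in place of code of your own. Each camera call takes 0.05 s, during which the arm holds its last target. There are 200 camera calls.

## Working session

There is one attempt and no reset: what is moved stays moved. The work goes in short steps, Python scripts to look and compute and a tool call to move; the robot and the scene stay as the last step left them, time stands still between calls to the robot, and variables do not carry over. Pictures are saved under pics/ and viewed, at most 10 in all, crops included, and the job is handed in when it is done.

Besides the shell and the picture viewer there is one more tool, called after "Emit:" by a JSON object that holds its "fn" and its "kwargs". move_arm: Moves the arm, as the interface text tells. Its arguments: {"type":"object","properties":{"deltas":{"type":"array","items":{"type":"object","properties":{"hand":{"type":"number"},"offset":{"type":"array","items":{"type":"number"}},"turn":{"type":"number"}}}}},"required":["deltas"]}

```bash
mkdir -p pics; cat > h.py <<'E'
import numpy as np, cv2
from plant import ctrl, capture
def pts(c):
    h,w=c["z_map"].shape
    u,v=np.meshgrid(np.arange(w),np.arange(h))
    uv=np.stack([u,v],-1).reshape(-1,1,2).astype(np.float64)
    n=cv2.undistortPoints(uv,c["K"],np.array([c["k1"],0,0,0,0.])).reshape(h,w,2)
    z=c["z_map"].astype(float)
    P=np.dstack([n[...,0]*z,n[...,1]*z,z])
    return (P-c["t"])@np.asarray(c["R"])   # R^T (P-t)
E
python3 - <<'E'
from h import *
import pickle
for n in("scene","top"):
    c=capture(n);pickle.dump(c,open(n+".pkl","wb"));cv2.imwrite(f"pics/{n}0.png",c["pixels"])
    R=np.array(c["R"]);print(n,-R.T@c["t"],R.round(2).tolist(),c["k1"])
s=ctrl.observe();print({k:np.round(v,3) for k,v in s.items()},ctrl.grasp_offset)
E
```

```text
scene [ 1.21673558 -0.49207962  1.33399632] [[0.57, 0.82, 0.01], [0.68, -0.46, -0.57], [-0.46, 0.34, -0.82]] -0.16695462015982884
top [4.26105507e-01 1.20937026e-04 1.47339854e+00] [[0.02, -1.0, 0.03], [-0.99, -0.02, -0.11], [0.11, -0.02, -0.99]] 0.006857536515433387
{'time_s': np.float64(0.1), 'q': array([-1.189,  0.412, -0.013,  1.597,  0.006,  1.134, -0.082]), 'joint_velocities': array([-0.001,  0.001,  0.001, -0.004,  0.001, -0.001, -0.002]), 'tau': array([ 3.0000e-03, -5.8910e+01,  6.4400e-01, -2.9171e+01, -5.4000e-02,
        1.4000e-02,  0.0000e+00]), 'tool_pos': array([0.272, 0.562, 0.222]), 'orientation': array([-0.   ,  0.223,  0.975, -0.001]), 'force': array([-0.694, -0.576,  0.455]), 'moment': array([-0.039,  0.034, -0.065]), 'gripper_force': np.float64(0.0), 'finger_gap': np.float64(0.088)} 0.0187
```

View pics/top0.png

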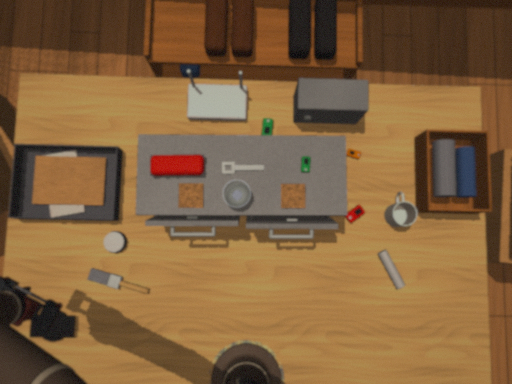

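View pics/scene0.png

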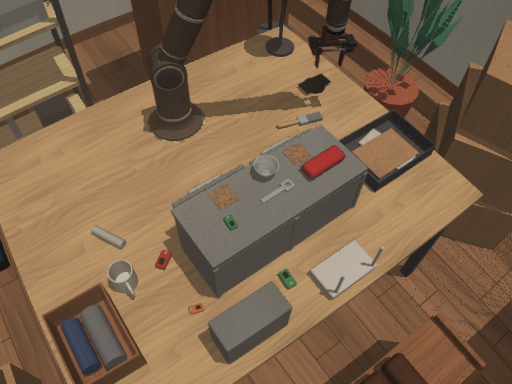

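The top view shows the shelf with pads at (191,195) and (293,195), and pulls at (192,232) and (291,235). The small green fob is on the shelf at (306,163). The larger green look-alike lies behind the unit at (267,127).

```bash
python3 - <<'E'
from h import *
import pickle
for n in("scene","top"):
    c=pickle.load(open(n+".pkl","rb"));P=pts(c);im=c["pixels"]
    hsv=cv2.cvtColor(im,cv2.COLOR_BGR2HSV);H,S,V=[hsv[...,i].astype(int) for i in range(3)]
    x,y,z=[P[...,i] for i in range(3)]
    shelf=(z>.222)&(z<.239)&(x>.3)&(x<.95)&(abs(y)<.5)
    m=cv2.morphologyEx(shelf.astype(np.uint8),cv2.MORPH_CLOSE,np.ones((9,9)))
    k,l,st,_=cv2.connectedComponentsWithStats(m);i=1+np.argmax(st[1:,4])
    q=P[(l==i)&shelf][:,:2].astype(np.float32)
    print(n,"shelf",q.shape,cv2.minAreaRect(q),"z",np.median(z[(l==i)&shelf]))
    b=(l==i)
    cork=(H>4)&(H<22)&(S>70)&(z>.22)&(z<.245)&(x>.3)&(x<.95)&(abs(y)<.4)
    green=(H>45)&(H<85)&(S>100)&(x>.3)&(x<1.1)&(abs(y)<.5)
    for nm,mm in(("cork",cork),("green",green)):
        k,l,st,ce=cv2.connectedComponentsWithStats(mm.astype(np.uint8))
        for i in range(1,k):
            if st[i,4]>25:
                Q=P[l==i];print(nm,st[i],np.median(Q,0).round(4),[np.round(a,4) for a in cv2.minAreaRect(Q[:,:2].astype(np.float32))])
    # pulls/bins in top
    if n=="top":
        for u0,u1 in((150,240),(248,335)):
            for v in range(214,243,2):
                Q=P[v,u0:u1];print(v,np.median(Q,0).round(3),end=" ")
            print()
        for (u,v) in((192,232),(180,233),(205,232),(291,235),(280,236),(303,234)):
            w=P[v-4:v+5,u];print(u,v,w[np.argmax(w[:,2])].round(4))
        for nm,(u,v) in dict(case=(177,165),bowl=(237,194),opener=(240,168),tin=(115,242)).items(): print(nm,P[v,u].round(3))
E
```

```text
scene shelf (10877, 2) ((0.6294945478439331, 0.023849844932556152), (0.23651257157325745, 0.6051501035690308), 1.1093147993087769) z 0.22963563737409753
cork [282 143  30  23 372] [0.5652 0.1655 0.2321] [array([0.5635, 0.1657]), array([0.0731, 0.0743]), np.float64(89.0437)]
cork [208 184  31  26 449] [ 0.5705 -0.1228  0.2323] [array([ 0.5686, -0.1217]), array([0.0774, 0.0715]), np.float64(1.0388)]
green [224 216  13  13  57] [ 0.6592 -0.1599  0.2432] [array([ 0.6635, -0.158 ]), array([0.0215, 0.0431]), np.float64(89.8366)]
green [282 270  14  17  71] [ 0.8366 -0.056   0.0187] [array([ 0.8307, -0.0548]), array([0.0303, 0.0559]), np.float64(83.391)]
top shelf (14832, 2) ((0.6287409663200378, 0.025676578283309937), (0.23281346261501312, 0.599809467792511), 0.9707682132720947) z 0.23081343717987646
cork [138 134  25   3  27] [0.7386 0.2956 0.2297] [array([0.7388, 0.2926]), array([0.0079, 0.0679]), np.float64(6.6278)]
cork [273 135  27   1  27] [ 0.7465 -0.0987  0.2287] [array([ 0.7463, -0.0991]), array([0.0021, 0.0758]), np.float64(1.4637)]
cork [178 183  26  26 648] [0.5646 0.1691 0.233
[... 830 characters left out ...]
0.117  0.23 ] 216 [ 0.522 -0.131  0.075] 218 [ 0.513 -0.125  0.114] 220 [ 0.504 -0.12   0.151] 222 [ 0.497 -0.121  0.185] 224 [ 0.49  -0.119  0.202] 226 [ 0.485 -0.119  0.201] 228 [ 0.479 -0.12   0.199] 230 [ 0.48  -0.139  0.001] 232 [ 0.473 -0.139  0.001] 234 [ 0.467 -0.138  0.001] 236 [ 0.458 -0.123  0.169] 238 [ 0.451 -0.122  0.005] 240 [ 0.447 -0.139  0.001] 242 [ 0.44  -0.139  0.001] 
192 232 [0.453  0.1676 0.1819]
180 233 [4.2610e-01 1.0000e-04 1.4734e+00]
205 232 [0.4568 0.1304 0.177 ]
291 235 [ 0.4505 -0.1225  0.1755]
280 236 [ 0.4527 -0.0899  0.1769]
303 234 [ 0.4512 -0.1579  0.1757]
case [0.644 0.206 0.265]
bowl [0.57  0.038 0.236]
opener [0.645 0.031 0.235]
tin [0.428 0.431 0.041]
```

Emit:
{"fn": "move_arm", "kwargs": {"deltas": [{"hand": 0, "offset": [0, 0, 0], "turn": -0.94}, {"hand": 0, "offset": [0, 0, 0], "turn": -0.94}, {"hand": 0, "offset": [0, 0, 0], "turn": -0.94}, {"hand": 0, "offset": [0, 0, 0], "turn": -0.94}, {"hand": 0, "offset": [0, 0, 0], "turn": -0.94}]}}

```text
time_s: 0.52
tool_pos: [0.2716, 0.5625, 0.2221]
orientation: [-0.0, -0.012, 1.0, -0.0]
force: [0.3, 0.1, 0.1]
finger_gap: 0.0579
gripper_force: 0.0
```

Emit:
{"fn": "move_arm", "kwargs": {"deltas": [{"hand": 0, "offset": [-0.05, -0.145, 0], "turn": 0}, {"hand": 0, "offset": [-0.05, -0.145, 0], "turn": 0}, {"hand": 0, "offset": [-0.05, -0.145, 0], "turn": 0}, {"hand": 0, "offset": [-0.05, -0.145, 0], "turn": 0}, {"hand": 0, "offset": [-0.05, -0.145, 0], "turn": 0}]}}

```text
time_s: 0.93
tool_pos: [0.3381, 0.3809, 0.2222]
orientation: [-0.0, -0.01, 1.0, -0.0]
force: [1.5, -0.8, 0.2]
finger_gap: 0.0246
gripper_force: 0.0
```

Emit:
{"fn": "move_arm", "kwargs": {"deltas": [{"hand": 0, "offset": [-0.05, -0.145, 0], "turn": 0}, {"hand": 0, "offset": [-0.05, -0.145, 0], "turn": 0}, {"hand": 0, "offset": [-0.05, -0.145, 0], "turn": 0}, {"hand": 0, "offset": [-0.05, -0.145, 0], "turn": 0}, {"hand": 0, "offset": [-0.05, -0.145, 0], "turn": 0}]}}

```text
time_s: 1.35
tool_pos: [0.4041, 0.201, 0.2226]
orientation: [-0.0, -0.01, 1.0, 0.0]
force: [1.1, -0.3, 0.1]
finger_gap: 0.0006
gripper_force: 0.0
```

Emit:
{"fn": "move_arm", "kwargs": {"deltas": [{"hand": 0, "offset": [0, -0.144, 0], "turn": 0}, {"hand": 0, "offset": [0, 0, 0.125], "turn": 0}, {"hand": 0, "offset": [0, 0, 0.125], "turn": 0}, {"hand": 0, "offset": [-0.06, 0, 0], "turn": 0}, {"hand": 0, "offset": [0, 0, 0], "turn": 0}]}}

```text
time_s: 1.77
tool_pos: [0.4204, 0.1665, 0.1588]
orientation: [-0.001, -0.01, 1.0, -0.001]
force: [0.9, -0.2, 1.3]
finger_gap: 0.0002
gripper_force: 0.0
```

Emit:
{"fn": "move_arm", "kwargs": {"deltas": [{"hand": 0, "offset": [-0.02, 0, 0], "turn": 0}, {"hand": 0, "offset": [-0.02, 0, 0], "turn": 0}, {"hand": 0, "offset": [-0.02, 0, 0], "turn": 0}, {"hand": 0, "offset": [-0.012, 0, 0], "turn": 0}, {"hand": 0, "offset": [0, 0, 0], "turn": 0}]}}

```text
time_s: 2.18
tool_pos: [0.4386, 0.1678, 0.1606]
orientation: [0.001, -0.01, 1.0, 0.0]
force: [0.0, 0.1, 0.2]
finger_gap: 0.0005
gripper_force: 0.0
```

Emit:
{"fn": "move_arm", "kwargs": {"deltas": [{"hand": 0, "offset": [-0.008, 0, 0], "turn": 0}, {"hand": 0, "offset": [-0.008, 0, 0], "turn": 0}, {"hand": 0, "offset": [0, 0, 0], "turn": 0}]}}

```text
time_s: 2.43
tool_pos: [0.4419, 0.1678, 0.1602]
orientation: [0.0, -0.01, 1.0, 0.0]
force: [-0.4, -0.1, -0.2]
finger_gap: 0.0006
gripper_force: 0.0
```

Emit:
{"fn": "move_arm", "kwargs": {"deltas": [{"hand": 0, "offset": [-0.006, 0, 0], "turn": 0}, {"hand": 0, "offset": [-0.006, 0, 0], "turn": 0}, {"hand": 0, "offset": [0, 0, 0], "turn": 0}]}}

```text
time_s: 2.68
tool_pos: [0.445, 0.1678, 0.1602]
orientation: [0.0, -0.01, 1.0, 0.0]
force: [-0.3, 0.3, 0.7]
finger_gap: 0.0004
gripper_force: 0.2
```

Emit:
{"fn": "move_arm", "kwargs": {"deltas": [{"hand": 0, "offset": [-0.006, 0, 0], "turn": 0}, {"hand": 0, "offset": [0, 0, 0], "turn": 0}]}}

```text
time_s: 2.85
tool_pos: [0.4465, 0.1677, 0.1601]
orientation: [0.0, -0.01, 1.0, 0.0]
force: [-0.4, 0.6, 0.1]
finger_gap: 0.0006
gripper_force: 0.2
```

```bash
python3 - <<'E'
from h import *
c=capture("top");P=pts(c)
print(ctrl.observe()["force"].round(2),ctrl.observe()["tool_pos"].round(4))
for u in(176,180,210,278,300):
    w=P[226:240,u];k=np.where((w[:,2]>.15)&(w[:,2]<.2))[0];print(u,k+226,w[k].round(3).tolist())
for u in(170,215,230): 
    w=P[212:232,u];k=np.where((w[:,2]>.19)&(w[:,2]<.22))[0];print(u,w[k].round(3).tolist())
E
```

```text
[-0.88  0.15 -0.04] [0.4465 0.1678 0.1601]
176 [] []
180 [] []
210 [] []
278 [226 228 235 236 237 238] [[0.484, -0.082, 0.198], [0.478, -0.082, 0.198], [0.459, -0.085, 0.167], [0.455, -0.084, 0.176], [0.453, -0.084, 0.173], [0.45, -0.084, 0.173]]
300 [228 235 236 237 238] [[0.479, -0.146, 0.2], [0.46, -0.149, 0.171], [0.457, -0.149, 0.177], [0.454, -0.149, 0.176], [0.451, -0.149, 0.177]]
170 []
215 [[0.511, 0.1, 0.214], [0.506, 0.102, 0.192], [0.503, 0.1, 0.205], [0.5, 0.1, 0.206], [0.497, 0.101, 0.201], [0.494, 0.1, 0.202], [0.491, 0.1, 0.211]]
230 [[0.512, 0.057, 0.21], [0.504, 0.057, 0.204], [0.501, 0.057, 0.205], [0.498, 0.057, 0.206], [0.495, 0.057, 0.201], [0.492, 0.057, 0.199]]
```

Emit:
{"fn": "move_arm", "kwargs": {"deltas": [{"hand": 0, "offset": [-0.006, 0, 0], "turn": 0}, {"hand": 0, "offset": [0, 0, 0], "turn": 0}]}}

```text
time_s: 3.07
tool_pos: [0.4474, 0.1678, 0.1601]
orientation: [-0.0, -0.01, 1.0, -0.0]
force: [-2.9, -0.4, 2.2]
finger_gap: 0.0004
gripper_force: 1.3
```

Emit:
{"fn": "move_arm", "kwargs": {"deltas": [{"hand": 0, "offset": [-0.006, 0, 0], "turn": 0}, {"hand": 0, "offset": [0, 0, 0], "turn": 0}]}}

```text
time_s: 3.23
tool_pos: [0.4479, 0.1678, 0.16]
orientation: [-0.001, -0.01, 1.0, -0.0]
force: [-7.3, 0.3, 6.1]
finger_gap: 0.0004
gripper_force: 3.4
```

Emit:
{"fn": "move_arm", "kwargs": {"deltas": [{"hand": 0, "offset": [-0.004, 0, 0], "turn": 0}, {"hand": 0, "offset": [0, 0, 0], "turn": 0}]}}

```text
time_s: 3.4
tool_pos: [0.4481, 0.1678, 0.1599]
orientation: [-0.002, -0.01, 1.0, -0.0]
force: [-9.4, -0.1, 7.8]
finger_gap: 0.0003
gripper_force: 4.9
```

Emit:
{"fn": "move_arm", "kwargs": {"deltas": [{"hand": 0, "offset": [0.002, 0, -0.006], "turn": 0}, {"hand": 0, "offset": [0, 0, 0], "turn": 0}]}}

```text
time_s: 3.57
tool_pos: [0.448, 0.1676, 0.161]
orientation: [-0.002, -0.01, 1.0, -0.0]
force: [-6.5, 0.1, 0.9]
finger_gap: 0.0005
gripper_force: 3.2
```

Emit:
{"fn": "move_arm", "kwargs": {"deltas": [{"hand": 0, "offset": [-0.004, 0, -0.002], "turn": 0}, {"hand": 0, "offset": [0, 0, 0], "turn": 0}]}}

```text
time_s: 3.73
tool_pos: [0.4482, 0.1676, 0.1611]
orientation: [-0.003, -0.01, 1.0, -0.001]
force: [-7.5, 0.1, 0.3]
finger_gap: 0.0006
gripper_force: 4.1
```

Emit:
{"fn": "move_arm", "kwargs": {"deltas": [{"hand": 0, "offset": [-0.003, 0, -0.001], "turn": 0}, {"hand": 0, "offset": [0, 0, 0], "turn": 0}]}}

```text
time_s: 3.9
tool_pos: [0.4484, 0.1676, 0.1612]
orientation: [-0.003, -0.01, 1.0, -0.001]
force: [-10.1, 0.3, 0.6]
finger_gap: 0.0006
gripper_force: 4.9
```

Emit:
{"fn": "move_arm", "kwargs": {"deltas": [{"hand": 0, "offset": [0.06, 0, 0], "turn": 0}, {"hand": 0, "offset": [0.07, 0, 0], "turn": 0}, {"hand": 0, "offset": [0, -0.145, 0], "turn": 0}, {"hand": 0, "offset": [0, -0.145, 0], "turn": 0}, {"hand": 0, "offset": [0, -0.145, 0], "turn": 0}]}}

```text
time_s: 4.32
tool_pos: [0.4216, 0.0577, 0.1626]
orientation: [0.001, -0.011, 1.0, 0.0]
force: [0.9, -0.4, -0.6]
finger_gap: -0.0
gripper_force: 0.0
```

Emit:
{"fn": "move_arm", "kwargs": {"deltas": [{"hand": 0, "offset": [0, -0.145, 0], "turn": 0}, {"hand": 0, "offset": [0, -0.145, 0], "turn": 0}, {"hand": 0, "offset": [0, -0.145, 0], "turn": 0}, {"hand": 0, "offset": [0, -0.145, 0], "turn": 0}, {"hand": 0, "offset": [0, -0.145, 0.008], "turn": 0}]}}

```text
time_s: 4.73
tool_pos: [0.4255, -0.1249, 0.161]
orientation: [0.001, -0.01, 1.0, -0.0]
force: [1.3, 0.0, 0.1]
finger_gap: 0.0002
gripper_force: 0.0
```

```bash
python3 - <<'E'
from h import *
c=capture("top");P=pts(c)
s=ctrl.observe();print(s["force"].round(2),s["tool_pos"].round(4))
cv2.imwrite("pics/top1.png",cv2.resize(c["pixels"][120:260,120:360],None,fx=3,fy=3))
for u in(176,180,210,278,300):
    w=P[222:242,u];k=np.where((w[:,2]>.15)&(w[:,2]<.195))[0];print(u,k+222,w[k].round(3).tolist())
E
```

```text
[-0.55 -5.79  0.4 ] [ 0.4251 -0.1318  0.161 ]
176 [230 231 232 233] [[0.467, 0.216, 0.177], [0.464, 0.215, 0.178], [0.461, 0.214, 0.182], [0.458, 0.214, 0.181]]
180 [230 231 232 233] [[0.467, 0.203, 0.18], [0.464, 0.203, 0.18], [0.461, 0.203, 0.18], [0.458, 0.204, 0.176]]
210 [230 231 232 233] [[0.469, 0.116, 0.176], [0.466, 0.116, 0.176], [0.463, 0.116, 0.182], [0.46, 0.116, 0.178]]
278 [222 235 236] [[0.496, -0.083, 0.186], [0.458, -0.084, 0.178], [0.456, -0.084, 0.173]]
300 [222] [[0.498, -0.147, 0.185]]
```

View pics/top1.png

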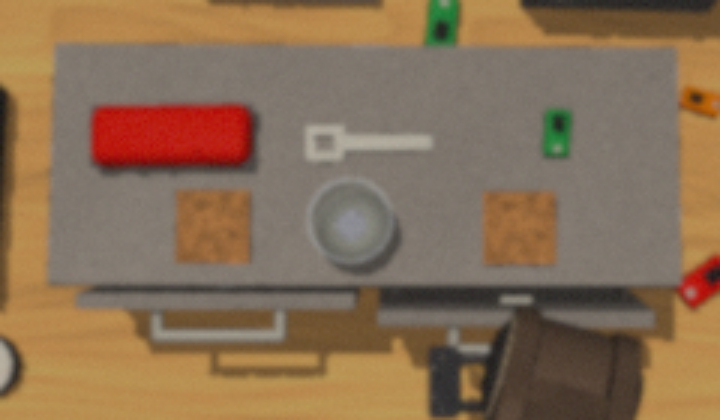

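The picture shows the left bin ajar, with its pull around crop (218,335). The right bin is still wide open, with the gripper in front of its pull. The fob is at crop (557,133) and nothing has been disturbed. Next I push the right bin.

Emit:
{"fn": "move_arm", "kwargs": {"deltas": [{"hand": 0, "offset": [-0.02, 0.03, 0], "turn": 0}, {"hand": 0, "offset": [-0.02, 0, 0], "turn": 0}, {"hand": 0, "offset": [-0.02, 0, -0.007], "turn": 0}, {"hand": 0, "offset": [-0.02, 0, -0.007], "turn": 0}, {"hand": 0, "offset": [-0.012, 0, -0.004], "turn": 0}]}}

```text
time_s: 5.2
tool_pos: [0.4487, -0.1138, 0.1652]
orientation: [0.0, -0.011, 1.0, 0.0]
force: [-1.4, 0.5, 0.4]
finger_gap: 0.0
gripper_force: 0.6
```

Emit:
{"fn": "move_arm", "kwargs": {"deltas": [{"hand": 0, "offset": [0, 0, 0], "turn": 0}, {"hand": 0, "offset": [0, 0, 0], "turn": 0}]}}

```text
time_s: 5.37
tool_pos: [0.4482, -0.1143, 0.1649]
orientation: [0.0, -0.011, 1.0, -0.0]
force: [-0.7, 0.3, -0.5]
finger_gap: 0.0004
gripper_force: 0.0
```

Emit:
{"fn": "move_arm", "kwargs": {"deltas": [{"hand": 0, "offset": [-0.008, 0, -0.003], "turn": 0}, {"hand": 0, "offset": [-0.008, 0, -0.003], "turn": 0}, {"hand": 0, "offset": [0, 0, 0], "turn": 0}]}}

```text
time_s: 5.62
tool_pos: [0.4521, -0.1145, 0.1665]
orientation: [0.0, -0.01, 1.0, 0.0]
force: [-0.3, 0.6, 0.6]
finger_gap: 0.0005
gripper_force: 0.0
```

Emit:
{"fn": "move_arm", "kwargs": {"deltas": [{"hand": 0, "offset": [-0.006, 0, -0.002], "turn": 0}, {"hand": 0, "offset": [0, 0, 0], "turn": 0}]}}

```text
time_s: 5.78
tool_pos: [0.4529, -0.1146, 0.1668]
orientation: [-0.0, -0.01, 1.0, 0.0]
force: [-1.7, 0.8, 1.3]
finger_gap: 0.0004
gripper_force: 0.9
```

Emit:
{"fn": "move_arm", "kwargs": {"deltas": [{"hand": 0, "offset": [-0.006, 0, -0.002], "turn": 0}, {"hand": 0, "offset": [0, 0, 0], "turn": 0}]}}

```text
time_s: 5.95
tool_pos: [0.4538, -0.1146, 0.1671]
orientation: [-0.001, -0.01, 1.0, 0.0]
force: [-5.0, 0.8, 2.1]
finger_gap: 0.0008
gripper_force: 2.5
```

Emit:
{"fn": "move_arm", "kwargs": {"deltas": [{"hand": 0, "offset": [-0.004, 0, -0.003], "turn": 0}, {"hand": 0, "offset": [0, 0, 0], "turn": 0}]}}

```text
time_s: 6.12
tool_pos: [0.4547, -0.1146, 0.1676]
orientation: [-0.001, -0.01, 1.0, 0.0]
force: [-4.7, 0.4, -0.4]
finger_gap: 0.0008
gripper_force: 2.6
```

Emit:
{"fn": "move_arm", "kwargs": {"deltas": [{"hand": 0, "offset": [-0.004, 0, -0.003], "turn": 0}, {"hand": 0, "offset": [0, 0, 0], "turn": 0}]}}

```text
time_s: 6.28
tool_pos: [0.4557, -0.1145, 0.1683]
orientation: [-0.001, -0.01, 1.0, 0.0]
force: [-4.4, 0.6, -3.3]
finger_gap: 0.0005
gripper_force: 2.6
```

Emit:
{"fn": "move_arm", "kwargs": {"deltas": [{"hand": 0, "offset": [-0.006, 0, 0], "turn": 0}, {"hand": 0, "offset": [0, 0, 0], "turn": 0}]}}

```text
time_s: 6.45
tool_pos: [0.4572, -0.1145, 0.1687]
orientation: [-0.001, -0.01, 1.0, 0.0]
force: [-7.1, 0.9, 1.1]
finger_gap: 0.0006
gripper_force: 3.7
```

Emit:
{"fn": "move_arm", "kwargs": {"deltas": [{"hand": 0, "offset": [-0.006, 0, -0.002], "turn": 0}, {"hand": 0, "offset": [0, 0, 0], "turn": 0}]}}

```text
time_s: 6.62
tool_pos: [0.4588, -0.1145, 0.1693]
orientation: [-0.001, -0.01, 1.0, 0.0]
force: [-6.5, 0.9, 2.1]
finger_gap: 0.0002
gripper_force: 3.6
```

Emit:
{"fn": "move_arm", "kwargs": {"deltas": [{"hand": 0, "offset": [-0.006, 0, -0.002], "turn": 0}, {"hand": 0, "offset": [0, 0, 0], "turn": 0}]}}

```text
time_s: 6.78
tool_pos: [0.4607, -0.1145, 0.1699]
orientation: [-0.001, -0.01, 1.0, 0.0]
force: [-6.5, 0.7, 2.3]
finger_gap: 0.0004
gripper_force: 3.1
```

Emit:
{"fn": "move_arm", "kwargs": {"deltas": [{"hand": 0, "offset": [-0.008, 0, -0.003], "turn": 0}, {"hand": 0, "offset": [0, 0, 0], "turn": 0}]}}

```text
time_s: 6.95
tool_pos: [0.4636, -0.1144, 0.1709]
orientation: [0.0, -0.01, 1.0, 0.0]
force: [-4.9, 0.5, 1.9]
finger_gap: 0.0004
gripper_force: 1.8
```

Emit:
{"fn": "move_arm", "kwargs": {"deltas": [{"hand": 0, "offset": [-0.008, 0, -0.002], "turn": 0}, {"hand": 0, "offset": [0, 0, 0], "turn": 0}]}}

```text
time_s: 7.12
tool_pos: [0.4667, -0.1145, 0.1716]
orientation: [0.001, -0.01, 1.0, -0.0]
force: [0.1, 0.6, 0.0]
finger_gap: 0.0005
gripper_force: 0.1
```

Emit:
{"fn": "move_arm", "kwargs": {"deltas": [{"hand": 0, "offset": [-0.008, 0, -0.002], "turn": 0}, {"hand": 0, "offset": [0, 0, 0], "turn": 0}]}}

```text
time_s: 7.28
tool_pos: [0.4685, -0.1144, 0.172]
orientation: [0.001, -0.01, 1.0, -0.0]
force: [0.9, 1.0, -0.9]
finger_gap: 0.0006
gripper_force: 0.0
```

Emit:
{"fn": "move_arm", "kwargs": {"deltas": [{"hand": 0, "offset": [0.12, 0, 0], "turn": 0}, {"hand": 0.6, "offset": [0, 0, -0.16], "turn": 0}, {"hand": 0.6, "offset": [0, 0, -0.16], "turn": 0}, {"hand": 0.6, "offset": [0, 0, -0.16], "turn": 0}, {"hand": 0.6, "offset": [0, 0, -0.16], "turn": 0}]}}

```text
time_s: 7.7
tool_pos: [0.4371, -0.1151, 0.3338]
orientation: [0.001, -0.01, 1.0, -0.0]
force: [0.5, 0.2, -0.2]
finger_gap: 0.0237
gripper_force: 0.0
```

```bash
python3 - <<'E'
from h import *
s=ctrl.observe();print(s["tool_pos"].round(4),s["finger_gap"],s["force"].round(1))
ims=[]
for n in("top","scene"):
    c=capture(n);P=pts(c);im=c["pixels"]
    hsv=cv2.cvtColor(im,cv2.COLOR_BGR2HSV)
    m=cv2.inRange(hsv,(40,60,20),(90,255,255))
    k,l,st,ce=cv2.connectedComponentsWithStats(m)
    for i in range(1,k):
        Q=P[(l==i)];z=np.median(Q[:,2])
        if st[i,4]>30 and .23<z<.255:
            # rays of the outline onto z=0.244
            cs,_=cv2.findContours((l==i).astype(np.uint8),0,cv2.CHAIN_APPROX_NONE);
            uv=cs[0].astype(float)
            nn=cv2.undistortPoints(uv,c["K"],np.array([c["k1"],0,0,0,0.])).reshape(-1,2)
            R=np.array(c["R"]);C=-R.T@c["t"];d=np.c_[nn,np.ones(len(nn))]@R
            W=C+d*((.244-C[2])/d[:,2:])
            print(n,st[i],z.round(4),cv2.minAreaRect(W[:,:2].astype(np.float32)),W.mean(0))
    ims.append(im)
cv2.imwrite("pics/b.png",cv2.resize(ims[0][120:260,120:360],None,fx=3,fy=3))
E
```

```text
[ 0.4371 -0.1151  0.3338] 0.023698170412039546 [ 0.5  0.2 -0.2]
top [301 156  10  17 146] 0.2436 ((0.65989750623703, -0.15465226769447327), (0.046260684728622437, 0.025726011022925377), 0.46103593707084656) [ 0.66059523 -0.15406222  0.244     ]
scene [224 215  14  15 109] 0.2423 ((0.6637023687362671, -0.1583746075630188), (0.02644171752035618, 0.046728722751140594), 86.45672607421875) [ 0.66262833 -0.1585669   0.244     ]
```

View pics/b.png

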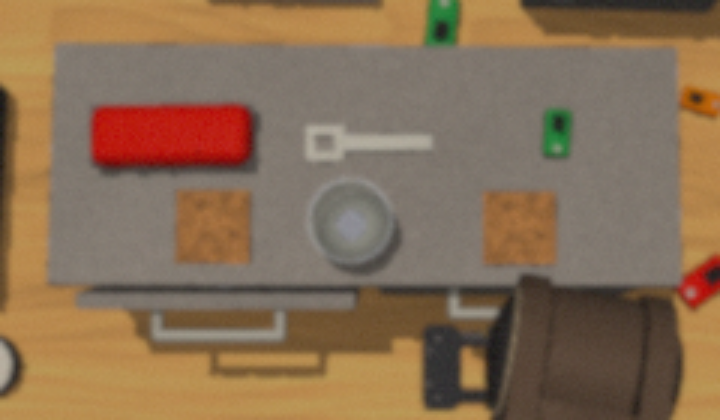

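The right bin is shut: its front is now under the shelf edge at crop (480,300). The left bin is ajar, so the left catch is the stiff one. The fob at crop (557,133) is aligned with the tool.

Emit:
{"fn": "move_arm", "kwargs": {"deltas": [{"hand": 0.6, "offset": [-0.15, -0.03, 0], "turn": 0}, {"hand": 0.6, "offset": [-0.15, -0.03, 0], "turn": 0}, {"hand": 0.6, "offset": [-0.15, -0.03, 0], "turn": 0}, {"hand": 0.6, "offset": [-0.15, -0.03, 0], "turn": 0}, {"hand": 0.6, "offset": [-0.15, -0.03, 0], "turn": 0}]}}

```text
time_s: 8.22
tool_pos: [0.6275, -0.1488, 0.331]
orientation: [0.0, -0.01, 1.0, -0.0]
force: [0.1, -0.2, 0.4]
finger_gap: 0.0526
gripper_force: 0.0
```

Emit:
{"fn": "move_arm", "kwargs": {"deltas": [{"hand": 0.6, "offset": [-0.15, -0.03, 0], "turn": 0}, {"hand": 0.6, "offset": [0, 0, 0.12], "turn": 0}, {"hand": 0.6, "offset": [0, 0, 0], "turn": 0}, {"hand": 0.6, "offset": [0, 0, 0], "turn": 0}]}}

```text
time_s: 8.55
tool_pos: [0.6618, -0.1553, 0.2991]
orientation: [-0.003, -0.01, 1.0, 0.0]
force: [-0.2, 0.3, 1.5]
finger_gap: 0.0526
gripper_force: 0.0
```

Down 65 mm to z ≈ 0.234, then close.

Emit:
{"fn": "move_arm", "kwargs": {"deltas": [{"hand": 0.6, "offset": [0, 0, 0.12], "turn": 0}, {"hand": 0.6, "offset": [0, 0, 0.1], "turn": 0}, {"hand": 0.6, "offset": [0, 0, 0.03], "turn": 0}, {"hand": 0.6, "offset": [0, 0, 0], "turn": 0}, {"hand": 0.6, "offset": [0, 0, 0], "turn": 0}]}}

```text
time_s: 8.97
tool_pos: [0.663, -0.1555, 0.241]
orientation: [0.001, -0.01, 1.0, 0.0]
force: [1.0, -0.7, -0.1]
finger_gap: 0.0527
gripper_force: 0.0
```

Emit:
{"fn": "move_arm", "kwargs": {"deltas": [{"hand": 0.6, "offset": [0, 0, 0.026], "turn": 0}, {"hand": 0, "offset": [0, 0, 0], "turn": 0}, {"hand": 0, "offset": [0, 0, 0], "turn": 0}, {"hand": 0, "offset": [0, 0, 0], "turn": 0}, {"hand": 0, "offset": [0, 0, 0], "turn": 0}]}}

```text
time_s: 9.38
tool_pos: [0.6633, -0.1555, 0.2331]
orientation: [0.0, -0.01, 1.0, -0.0]
force: [0.2, 0.5, -1.1]
finger_gap: 0.0296
gripper_force: 0.0
```

Emit:
{"fn": "move_arm", "kwargs": {"deltas": [{"hand": 0, "offset": [0, 0, 0], "turn": 0}, {"hand": 0, "offset": [0, 0, 0], "turn": 0}, {"hand": 0, "offset": [0, 0, 0], "turn": 0}]}}

```text
time_s: 9.63
tool_pos: [0.6633, -0.1555, 0.2331]
orientation: [0.0, -0.01, 1.0, -0.0]
force: [-0.2, 0.1, 2.3]
finger_gap: 0.0264
gripper_force: 29.1
```

Emit:
{"fn": "move_arm", "kwargs": {"deltas": [{"hand": 0, "offset": [0, 0, -0.1], "turn": 0}, {"hand": 0, "offset": [0, 0, -0.15], "turn": 0}, {"hand": 0, "offset": [0, 0, -0.15], "turn": 0}, {"hand": 0, "offset": [0, 0, 0], "turn": 0}]}}

```text
time_s: 9.97
tool_pos: [0.6654, -0.1565, 0.3407]
orientation: [0.005, -0.01, 1.0, -0.001]
force: [0.9, 0.4, 0.2]
finger_gap: 0.0262
gripper_force: 29.1
```

Emit:
{"fn": "move_arm", "kwargs": {"deltas": [{"hand": 0, "offset": [0.041, 0.145, 0], "turn": 0}, {"hand": 0, "offset": [0.041, 0.145, 0], "turn": 0}, {"hand": 0, "offset": [0.041, 0.145, 0], "turn": 0}, {"hand": 0, "offset": [0.041, 0.145, 0], "turn": 0}, {"hand": 0, "offset": [0.041, 0.145, 0], "turn": 0}]}}

```text
time_s: 10.38
tool_pos: [0.6074, 0.0263, 0.3324]
orientation: [0.0, -0.01, 1.0, 0.0]
force: [0.5, 0.2, -0.0]
finger_gap: 0.0258
gripper_force: 29.1
```

Emit:
{"fn": "move_arm", "kwargs": {"deltas": [{"hand": 0, "offset": [0.041, 0.145, 0], "turn": 0}, {"hand": 0, "offset": [0.041, 0.145, 0], "turn": 0}, {"hand": 0, "offset": [0.041, 0.145, 0], "turn": 0}, {"hand": 0, "offset": [0.041, 0.145, 0], "turn": 0}, {"hand": 0, "offset": [0, 0, 0], "turn": 0}]}}

```text
time_s: 10.8
tool_pos: [0.5612, 0.1783, 0.3321]
orientation: [-0.001, -0.016, 1.0, 0.002]
force: [-0.4, 1.2, -0.5]
finger_gap: 0.0261
gripper_force: 29.1
```

Emit:
{"fn": "move_arm", "kwargs": {"deltas": [{"hand": 0, "offset": [0, 0, 0], "turn": 0}, {"hand": 0, "offset": [0, 0, 0], "turn": 0}]}}

```text
time_s: 10.97
tool_pos: [0.5644, 0.1684, 0.3325]
orientation: [0.0, -0.01, 1.0, -0.0]
force: [-0.3, -0.6, -1.3]
finger_gap: 0.0265
gripper_force: 29.1
```

Emit:
{"fn": "move_arm", "kwargs": {"deltas": [{"hand": 0, "offset": [0, 0, 0.14], "turn": 0}, {"hand": 0, "offset": [0, 0, 0.14], "turn": 0}, {"hand": 0, "offset": [0, 0, 0.07], "turn": 0}, {"hand": 0, "offset": [0, 0, 0.026], "turn": 0}, {"hand": 0, "offset": [0, 0, 0], "turn": 0}]}}

```text
time_s: 11.38
tool_pos: [0.5644, 0.1669, 0.2377]
orientation: [-0.001, -0.009, 1.0, -0.001]
force: [0.0, 0.5, 0.5]
finger_gap: 0.0257
gripper_force: 29.8
```

Emit:
{"fn": "move_arm", "kwargs": {"deltas": [{"hand": 0, "offset": [0, 0, 0], "turn": 0}, {"hand": 0, "offset": [0, 0, 0], "turn": 0}]}}

```text
time_s: 11.55
tool_pos: [0.5653, 0.1684, 0.2401]
orientation: [0.001, -0.01, 1.0, 0.0]
force: [-0.1, -0.4, 0.1]
finger_gap: 0.0258
gripper_force: 29.8
```

Another 3.5 mm down, then release and go up.

Emit:
{"fn": "move_arm", "kwargs": {"deltas": [{"hand": 0, "offset": [0, 0, 0.014], "turn": 0}, {"hand": 0, "offset": [0, 0, 0], "turn": 0}, {"hand": 0.6, "offset": [0, 0, 0], "turn": 0}, {"hand": 0.6, "offset": [0, 0, 0], "turn": 0}, {"hand": 0.6, "offset": [0, 0, 0], "turn": 0}]}}

```text
time_s: 11.97
tool_pos: [0.5643, 0.169, 0.2354]
orientation: [0.0, -0.01, 1.0, 0.0]
force: [-0.6, -0.7, 0.8]
finger_gap: 0.0424
gripper_force: 0.0
```

Emit:
{"fn": "move_arm", "kwargs": {"deltas": [{"hand": 0.6, "offset": [0, 0, 0], "turn": 0}, {"hand": 0.6, "offset": [0, 0, -0.04], "turn": 0}, {"hand": 0.6, "offset": [0, 0, -0.12], "turn": 0}, {"hand": 0.6, "offset": [0, 0, -0.16], "turn": 0}, {"hand": 0.6, "offset": [0, 0, -0.16], "turn": 0}]}}

```text
time_s: 12.38
tool_pos: [0.5637, 0.1686, 0.3568]
orientation: [-0.001, -0.01, 1.0, -0.0]
force: [1.1, 1.0, 0.0]
finger_gap: 0.0529
gripper_force: 0.0
```

Emit:
{"fn": "move_arm", "kwargs": {"deltas": [{"hand": 0.6, "offset": [0.16, 0, 0], "turn": 0}, {"hand": 0.6, "offset": [0.16, 0, 0], "turn": 0}, {"hand": 0.6, "offset": [0.16, 0, 0], "turn": 0}, {"hand": 0.6, "offset": [0.16, 0, 0], "turn": 0}, {"hand": 0.6, "offset": [0, 0, 0], "turn": 0}]}}

```text
time_s: 12.8
tool_pos: [0.3986, 0.1656, 0.3564]
orientation: [-0.0, -0.012, 1.0, 0.001]
force: [1.1, -0.5, 0.1]
finger_gap: 0.0525
gripper_force: 0.0
```

```bash
python3 - <<'E'
from h import *
s=ctrl.observe();print(s["tool_pos"].round(4),s["finger_gap"],s["force"].round(1))
c=capture("top");P=pts(c);im=c["pixels"]
m=cv2.inRange(cv2.cvtColor(im,cv2.COLOR_BGR2HSV),(40,60,20),(90,255,255))
k,l,st,ce=cv2.connectedComponentsWithStats(m)
for i in range(1,k):
    if st[i,4]>30:Q=P[l==i];print(st[i],np.median(Q,0).round(4),Q[:,2].std())
cv2.imwrite("pics/c.png",cv2.resize(im[120:260,120:360],None,fx=3,fy=3))
E
```

```text
[0.3986 0.1656 0.3564] 0.05247342254159429 [ 1.1 -0.5  0.1]
[262 118  11  18 152] [ 0.8282 -0.0507  0.0199] 0.033863188460847404
[186 188   9  16 135] [0.5604 0.1683 0.2472] 0.14814886784547016
```

View pics/c.png

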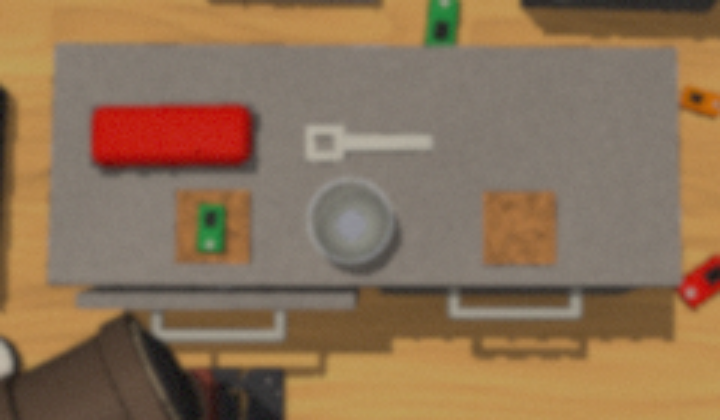

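The fob lies flat near the centre of the left pad at crop (211,228). The left bin is ajar, the right bin is shut with its pull at crop (515,312), and nothing else has moved. I'm handing in now.

```bash
python3 -c "
from plant import ctrl
print(ctrl.sign_off())"
```

```text
the job is handed in; nothing more can be done
None
```

Job handed in: the left bin's catch is the stiff one (no click at a 10 N push, highest reading about 12 N in total), so that bin is left ajar; the right bin clicked shut at about 7 N, and the green fob lies flat on the left cork pad, with the hand-in returning no verdict.

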